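Weigh the twice-notched panel sample on the beam balance

ROBOT

A 6-joint arm with a two-finger parallel gripper is mounted at the origin on a cart in front of the work surface, level with it; the furniture and walls round the work are solid. World frame = base frame: x ahead of the robot, y to its left, z up, the work surface at z = 0. Lengths are in m, angles in rad, forces in N, time in s.
With the tool pointing down it reaches from about 0.4 to 0.825 m from the base axis. Payload 7 kg.
Tool frame: the origin (TCP) lies on the mounting face of the last link; the fingertips stand arm.tcp_to_tips ahead of it and the grasp point (between the pads) lies 159 mm ahead of it (arm.tcp_to_tips is the distance from the TCP to the fingertips, in m); z points along the fingers, y is the direction in which the jaws open and shut (so a half turn about z gives the same grasp; the last joint's range is limited). The gripper opens to 88 mm and grips with 3 to 60 N. Pads are 19 mm wide; open, the fingers measure 130 mm over their backs; the gripper's body (78 mm by 193 mm) begins 47 mm behind the grasp point.
Start: joints at [1.553, 0.359, 0.012, 0, -1.224, -0.288], TCP at [0.203, 0.644, 0.405] pointing down, gripper open.
Joint ranges: [-3.07, 3.07], [-1.43, 2.12], [-1.02, 1.25], [-3.03, 1.67], [-3.05, -0], [-3.03, 3.03]. Speed limits (rad/s): [2.39, 2.39, 3.01, 3.14, 3.14, 3.14].

INTERFACE

Orientations are given as [roll, pitch, yaw] about the fixed x, y, z axes, in that order (R = Rz(yaw) Ry(pitch) Rx(roll)).
In Python, from station import arm, cams, job_done, finder gives the robot as it stands.
- The arm moves only by the tool play_rows, never from a script. Its argument "targets" is a list that holds one entry, the list of rows, each a list of 4 numbers: the shift along the tool's x, y, z in m, then the turn about the tool's z in degrees. A call has 1 to 5 rows; each row is the pose to reach, as a shift and turn from the pose commanded when the call began, along the tool's axes at that moment; what a row does not reach only later rows make up. A row lasts 1/8 s, in which the tool goes at most 62.5 mm and 10.7 degrees, less where a joint would pass 70% of its speed; a pose out of reach is approached as far as the arm can. A call with a gripper value outside its range is refused whole. "grip" is the closure in counts, from 0 (fully open) to 255 (shut), set as the call begins (left out, the last holds). The fingers move at their own pace and stop on an object; "newtons" is the grip in N (left out, the last holds). Time passes only in rows, so rows that repeat a pose let the fingers close. It gives the time, the measured TCP pose, the force and the opening at its end, in the units of the state.
- arm.get_state(): the state, without advancing time (a new reading comes with each control period).
- cams.grab_frame(name): name is "scene" or "top"; returns (picture, depth): 400x640x3 uint8, red, green, blue; 400x640 float32, m along the optical axis (not along the pixel's ray), 0 where there is no reading.
- cams.camera_params(name): a dict with "intrinsics" (3x3 intrinsics, pixels), "position" and "attitude" of the camera in the world. Camera axes: x right, y down, z forward; pixel columns grow to the right and rows downward; lengths in m; the calibration is good to about 2 mm. A picture is of the moment at which its call begins. camera_params takes no time and is no camera call.
- job_done(): hands the job in, once; it reports no verdict.
Trained networks look in the newest picture that a camera, given by its name, has taken for a name from the list of things; names that differ only in an ending like _2 or _b are one class to them, and where a whole thing is asked for, a point or a joint stands for the part that bears it (a point fixed in the world has none). Each returns a list of dicts, best first, with "score" (0 to 1); they miss things now and then, are a little off and sometimes report something else, mostly with a low value. They report only what shows in the picture. A call takes as long as a camera call.
- finder.find_in(camera, query): "xyz" ([x, y, z] in m, in world coordinates, good to about 4 mm: the middle of the surface that is visible of it).
- finder.masks_of(camera, query): "mask" (400x640 bool, what is visible of it).
The state is a dict: "t": time; "q": joint angles; "qd": joint speeds; "joint_efforts": joint torques, N m; "eef_pos": TCP position; "ee_rot": TCP orientation; "force": force on the tool from outside, world axes, zero at the start; "moment": the same for the moment, N m; "width": finger opening in m.
Only numpy, scipy, OpenCV 4.12 (cv2) and the standard library are available. Lean on these libraries where they do the work, as an engineer would, in place of code of your own. Each camera call takes 0.05 s, during which the arm holds its last target. There are 200 camera calls.

TASK

Take the panel sample that has both upper corners cut out, draw it straight up out of its slot in the rack, and lower it upright into the middle of the cradle of the beam balance without dropping it. Let go, then slide the poise along the beam until the pointer rests level with the long centre mark, and leave the balance standing free. Do not disturb the other panels or the things lying around.

Things in the scene. Friction and masses are not known exactly. Their poses are not given: they have to be found in the camera images.
- panel_two_cuts: Panel to weigh. Plywood, 110 mm wide (its x), 8 mm thick (its y), 160 mm high (its z), with a 28 mm wide, 30 mm high square cut-out at BOTH upper corners: a 54 mm wide tongue is left in the middle of the top. Mass 0.11 to 0.23 kg. Origin: centre of its lower edge. It stands upright in one of the three rack slots (which one varies), foot 12 mm above the table, 87 mm of it above the rack's walls.
- panel_one_cut: Plywood panel sample, 110 mm wide (its x), 8 mm thick (its y), 160 mm high (its z), with one such cut-out (28 mm wide, 30 mm high), at its -x upper corner only. Leave it in the rack. Origin: centre of its lower edge. It stands upright in one of the three rack slots, which one varies, with its lower edge 12 mm above the table and 87 mm of it above the rack's walls.
- panel_plain: Plywood panel sample, 110 mm wide (its x), 8 mm thick (its y), 160 mm high (its z), a plain rectangle. Leave it in the rack. Origin: centre of its lower edge. It stands upright in one of the three rack slots, which one varies, with its lower edge 12 mm above the table and 87 mm of it above the rack's walls.
- rack: Wooden slotted rack fixed to the table, 130 mm (x) by 216 mm (y), walls 85 mm high. Origin: centre of its underside. Three upright slots side by side at y = -68, 0 and +68 mm; a panel stands across in each, its two upright edges in 11 mm wide grooves of the front and back walls, its foot on the rack's floor 12 mm above the table. A panel comes out straight up only.
- balance: Beam balance fixed to the table: grey base 70 (x) by 375 (y) by 14 mm. Origin: centre of its underside. The beam runs along its y axis and tips about a pivot at y = +45 mm, 60 mm above the table. The cradle rides on the short arm at y = +145 mm; the poise slides on the long notched arm towards -y. At the -y end the pointer plays before a white upright plate; its long middle mark is level.
- cradle_seat (a point): Middle of the cradle's floor, where the panel's lower edge is to rest; axes parallel to the balance's. The slot above it runs along x (80 mm long, ends open), 12 mm wide (y), 33 mm deep, with a flared mouth about 38 mm wide, 50 mm above the floor. Floor height: 78 mm above the table plus 100 mm x beam angle (so +-8 mm); raised while empty, it sinks to 70 mm under the panel.
- beam (a joint): Tilt of the beam, rad, stops at +-0.08. 0 = level, pointer on the centre mark; negative = cradle down, pointer high (panel outweighs poise: slide the poise outwards); positive = cradle up, pointer low. Between the stops it tips about 0.0245 rad per 10 mm that the poise stands from balance, and settles within 1 s once untouched.
- poise (a joint): Place of the poise on the beam, m: 0 = innermost, 0.145 = outermost (farthest from the cradle); it stays where it is left (slides with about 0.5 N). It starts between 0 and 0.022; with the panel in the cradle the balance position lies between 0.035 and 0.12, depending on the panel's mass.
- poise_knob (a point): Centre of the black ball knob, 24 mm across, on top of the brass poise (a saddle 23 by 26 by 26 mm on the beam). With the beam level it is 97 mm above the table, 30 mm above the top of the beam and 23.5 mm above the saddle's top. Sliding the poise outwards moves it along the balance's -y axis.
- sanding_block: Cork sanding block, 63 x 113 x 34 mm, lying loose near the work; origin centre of its underside. Leave alone.
- masking_roll: Roll of tape, 96 mm across, 24 mm high, lying flat; origin centre of its underside. Leave alone.
- pencil_flat: Flat carpenter's pencil, 168 x 12 x 10 mm, lying loose; origin centre of its underside. Leave alone.

How it is judged:
On the way, in this order (a step that is already met when the one before it is completed fails the run):
1. the panel with both upper corners cut out is drawn up clear of the rack (its lower edge above the side walls) (z of panel_two_cuts in the frame of rack above 0.088 m), for 0.1 s.
2. it is lowered, still held by the gripper, until its lower edge is within 6 mm of the cradle's floor (x of panel_two_cuts in the frame of cradle_seat between -0.025 and 0.025 m and y of panel_two_cuts in the frame of cradle_seat between -0.007 and 0.007 m and z of panel_two_cuts in the frame of cradle_seat between -0.004 and 0.006 m and angle between panel_two_cuts's own z axis and vertical below 0.15 rad and contact force between the fingers and panel_two_cuts above 0.5 N), for 0.05 s.
3. it is let go and stands in the cradle (x of panel_two_cuts in the frame of cradle_seat between -0.025 and 0.025 m and y of panel_two_cuts in the frame of cradle_seat between -0.007 and 0.007 m and z of panel_two_cuts in the frame of cradle_seat between -0.004 and 0.006 m and angle between panel_two_cuts's own z axis and vertical below 0.15 rad and contact force between the fingers and panel_two_cuts below 0.05 N), for 0.2 s.
At the end, for the whole second after the job is handed in: The panel with two cut-outs stands upright in the cradle, on its floor, at rest (within 25 mm of the middle along the slot, lean under 0.15 rad); the beam rests within 0.015 rad of level (pointer within about 3 mm of the centre mark); the other two panels have moved less than 15 mm (x of panel_two_cuts in the frame of cradle_seat between -0.025 and 0.025 m and y of panel_two_cuts in the frame of cradle_seat between -0.007 and 0.007 m and z of panel_two_cuts in the frame of cradle_seat between -0.004 and 0.006 m and angle between panel_two_cuts's own z axis and vertical below 0.15 rad and value of joint beam between -0.015 and 0.015 rad and velocity of joint beam between -0.03 and 0.03 rad/s and linear speed of panel_two_cuts below 0.02 m/s and distance of each of panel_plain, panel_one_cut from where it was at the start of the episode below 0.015 m); the robot touches nothing.
It fails at once if another panel is shifted by 15 mm or more (distance of any of panel_plain, panel_one_cut from where it was at the start of the episode above 0.015 m).
It fails at once if the sanding block, roll of tape or pencil is shifted by more than 30 mm (distance of any of sanding_block, masking_roll, pencil_flat from where it was at the start of the episode above 0.03 m).
It also fails if it takes over 72 s, if anything falls off the work surface, if the arm or the gripper's body presses on something with over 40 N, if the wrist force passes 120 N, or if a joint passes its speed limit or range.

## Working session

There is one attempt and no reset: what is moved stays moved. The work goes in short steps, Python scripts to look and compute and a tool call to move; the robot and the scene stay as the last step left them, time stands still between calls to the robot, and variables do not carry over. Pictures are saved under pics/ and viewed, about 8 in all and at most 12, crops included, and the job is handed in when it is done.

Besides the shell and the picture viewer there is one more tool, called after "Emit:" as name([rows], argument=value, ...), one row to a line, values as JSON. play_rows: Moves the arm, as the interface text tells. Its arguments: {"type":"object","properties":{"targets":{"type":"array","items":{"type":"array","items":{"type":"array","items":{"type":"number"}}}},"grip":{"type":"number"},"newtons":{"type":"number"}},"required":["targets"]}

```bash
mkdir -p pics; ls
cat > h.py <<'E'
import numpy as np, cv2
from station import arm, cams, job_done, finder
from scipy.spatial.transform import Rotation as R
def cam(n):
    p=cams.camera_params(n); K=np.array(p["intrinsics"]); A=np.array(p["attitude"])
    M=A if A.shape==(3,3) else R.from_euler('xyz',A).as_matrix()
    return K,np.array(p["position"]),M
def cloud(n,d):
    K,p,M=cam(n); v,u=np.mgrid[:400,:640]
    X=np.stack([(u-K[0,2])/K[0,0]*d,(v-K[1,2])/K[1,1]*d,d],-1)
    return X@M.T+p
def shot(n,name=None):
    im,d=cams.grab_frame(n)
    if name: cv2.imwrite('pics/'+name,im[:,:,::-1])
    return im,d,cloud(n,d)
E
python3 - <<'E'
from h import *
print({k:(np.round(v,3).tolist() if not np.isscalar(v) else v) for k,v in arm.get_state().items()}, arm.tcp_to_tips)
for n in("scene","top"):
    print(n,cams.camera_params(n))
    im,d,X=shot(n,n+'0.png')
    for q in("panel_two_cuts","panel_one_cut","panel_plain","rack","balance","cradle_seat","poise_knob","sanding_block","masking_roll","pencil_flat"):
        print(q,[(np.round(r["xyz"],3).tolist(),round(r["score"],2)) for r in finder.find_in(n,q)][:3])
a=cv2.imread('pics/scene0.png');b=cv2.imread('pics/top0.png')
E
```

```text
pics
{'t': 0.0, 'q': [1.553, 0.359, 0.011, -0.0, -1.224, -0.288], 'qd': [0.0, 0.002, -0.0, -0.0, -0.002, -0.001], 'joint_efforts': [0.0, -58.271, 29.305, 6.997, 0.007, -0.0], 'eef_pos': [0.203, 0.643, 0.404], 'ee_rot': [3.14, -0.0, -0.306], 'force': [-1.059, -0.038, 0.544], 'moment': [0.027, -0.041, -0.018], 'width': 0.08781335916170138} 0.1781
scene {'intrinsics': array([[398.94663454,   0.        , 321.29826564],
       [  0.        , 398.94663454, 196.65308867],
       [  0.        ,   0.        ,   1.        ]]), 'position': array([ 0.03491112, -0.50499008,  0.62241369]), 'attitude': array([-2.19746879, -0.00972931, -0.72332801])}
panel_two_cuts [([0.429, 0.166, 0.135], 0.84)]
panel_one_cut [([0.448, 0.095, 0.106], 0.82), ([0.67, -0.036, 0.051], 0.31)]
panel_plain [([0.43, 0.234, 0.144], 0.65)]
rack [([0.389, 0.097, 0.045], 0.65)]
balance [([0.67, -0.035, 0.05], 0.57)]
cradle_seat [([0.667, 0.118, 0.108], 0.66)]
poise_knob [([0.666, -0.032, 0.068], 0.55)]
sanding_block [([0.406, -0.107, 0.032], 0.56)]
masking_roll [([0.657, 0.306, 0.017], 0.76)]
pencil_flat [([0.37, -0.218, 0.008], 0.92)]
top {'intrinsics': array([[377.68744223,   0.        , 328.09669741],
       [  0.        , 377.68744223, 194.24893071],
       [  0.        ,   0.        ,   1.        ]]), 'position': array([0.3420246 , 0.05363855, 1.08081262]), 'attitude': array([-2.95729493, -0.02434929, -1.54656576])}
panel_two_cuts [([0.445, 0.166, 0.129], 0.76), ([0.67, 0.128, 0.105], 0.28)]
panel_one_cut [([0.448, 0.101, 0.147], 0.76)]
panel_plain [([0.449, 0.231, 0.129], 0.81), ([0.448, 0.098, 0.144], 0.35)]
rack [([0.452, 0.147, 0.016], 0.77)]
balance [([0.663, 0.0, 0.006], 0.94)]
cradle_seat [([0.672, 0.13, 0.106], 0.68)]
poise_knob []
sanding_block [([0.42, -0.094, 0.035], 0.9)]
masking_roll [([0.642, 0.304, 0.027], 0.86), ([0.447, 0.098, 0.146], 0.64)]
pencil_flat [([0.372, -0.218, 0.01], 0.83)]
```

View pics/scene0.png

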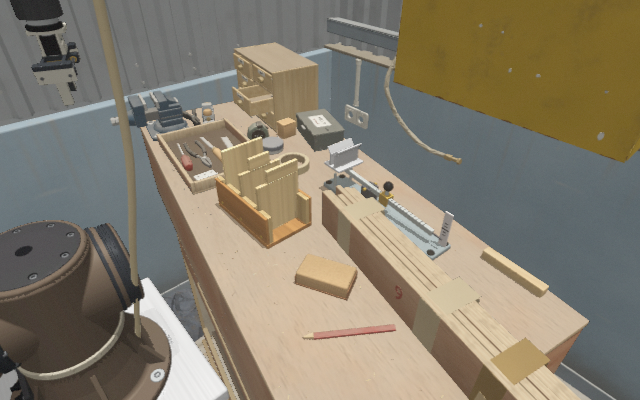

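View pics/top0.png

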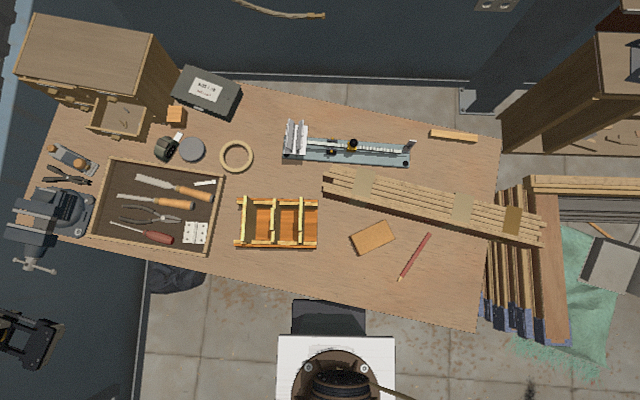

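Scene view: the rack is at about (265,200), with three panels near (280,200), (255,180) and (240,165). The cradle is at (345,155), the knob at (388,186) and the pointer plate at (446,228). A plank stack lies in front of the balance, and a yellow box hangs at upper right.

Run:
```python
from h import *
ims={}
for n in("scene","top"):
    im,d,X=shot(n); ims[n]=im; np.save(n+'X.npy',X)
    for q in("panel_two_cuts","panel_one_cut","panel_plain","cradle_seat","balance"):
        r=finder.masks_of(n,q)
        if not r: print(n,q,'none'); continue
        P=X[r[0]["mask"]&(d>0)]
        z=P[:,2]
        T=P[(z>z.max()-.012)] if 'panel' in q else P
        (c,s,a)=cv2.minAreaRect(T[:,:2].astype(np.float32)*1000)
        print(n,q,len(P),'zmax',np.round(np.percentile(z,[5,50,98]),3),'rect',np.round(c,1),np.round(s,1),round(a,1))
X=np.load('sceneX.npy'); 
print('yellow',X[60,500],X[5,420],X[150,630],X[80,400]); print('planks',X[215,370],X[200,345],X[280,440])
Xt=np.load('topX.npy'); print('planks top',Xt[175,340],Xt[185,330],Xt[205,500],'box',Xt[90,205],Xt[170,325])
a=cv2.resize(ims["scene"][125:260,205:465],(780,405),interpolation=cv2.INTER_CUBIC)
cv2.imwrite('pics/c1.png',a[:,:,::-1])
# edge directions from the top: balance base rect via height
m=(Xt[...,2]>.008)&(Xt[...,2]<.018)&(Xt[...,0]>.58)&(Xt[...,0]<.76)&(Xt[...,1]>-.2)&(Xt[...,1]<.25)
print('base',cv2.minAreaRect(Xt[m][:,:2].astype(np.float32)*1000))
m=(Xt[...,2]>.07)&(Xt[...,2]<.1)&(Xt[...,0]>.35)&(Xt[...,0]<.56)&(Xt[...,1]>.03)&(Xt[...,1]<.3)
print('rack',cv2.minAreaRect(Xt[m][:,:2].astype(np.float32)*1000))
```

```text
scene panel_two_cuts 1036 zmax [0.07  0.131 0.173] rect [447.8 139.7] [53.7 71.9] 0.3
scene panel_one_cut 2064 zmax [0.026 0.107 0.172] rect [461.3 102.3] [82.6 11.8] 0.1
scene panel_plain 1068 zmax [0.089 0.143 0.173] rect [447.4 237.7] [110.5  11.5] 1.2
scene cradle_seat 807 zmax [0.085 0.109 0.136] rect [1018.1  403.1] [976.6  89. ] 39.1
scene balance 3515 zmax [0.013 0.051 0.133] rect [682.3  33.5] [483.3 137.7] 79.3
top panel_two_cuts 414 zmax [0.017 0.13  0.175] rect [448.7 169.2] [ 8.2 51.2] 89.5
top panel_one_cut 251 zmax [0.048 0.148 0.175] rect [461.6 101.2] [78.6  7.5] 1.8
top panel_plain 577 zmax [0.03  0.128 0.175] rect [447.7 236.7] [  8.4 105. ] 89.2
top cradle_seat 565 zmax [0.002 0.024 0.029] rect [646.3 301.8] [99.9 99.7] 44.5
top balance 3265 zmax [0.012 0.017 0.136] rect [679.7 -24.5] [392.2 124.4] 83.1
yellow [1.20045127 0.02657024 0.26985032] [1.20254083 0.33380083 0.3721628 ] [ 1.20144422 -0.36153907  0.13763915] [1.19938504 0.37254093 0.11636189]
planks [ 0.55793848 -0.07746952  0.09243142] [ 0.55613005 -0.00292509  0.0914061 ] [ 0.51774391 -0.28352356  0.09071221]
planks top [0.57960639 0.00347068 0.0958962 ] [0.55270679 0.02949608 0.08988306] [ 0.63437802 -0.77903149 -0.63107926] box [0.82541281 0.39315767 0.06441876] [0.61597992 0.04311263 0.00219164]
base ((671.3450927734375, 9.430755615234375), (418.7348327636719, 80.4790267944336), 89.42161560058594)
rack ((472.0547180175781, 153.7858428955078), (174.92410278320312, 245.1289520263672), 0.07273440808057785)
```

View pics/c1.png

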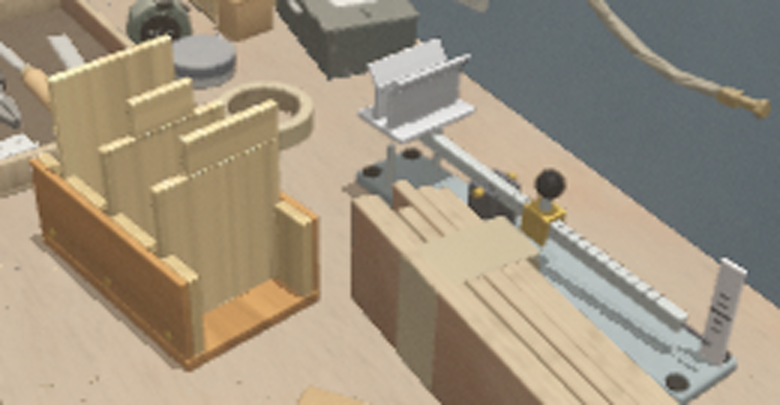

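Run:
```python
from h import *
for n in("top","scene"):
    im,d,X=shot(n); z=X[...,2]
    g=lambda x0,x1,y0,y1,z0,z1:(d>0)&(X[...,0]>x0)&(X[...,0]<x1)&(X[...,1]>y0)&(X[...,1]<y1)&(z>z0)&(z<z1)
    def rect(nm,m,er=0):
        m=m.astype(np.uint8)
        if er: m=cv2.morphologyEx(m,cv2.MORPH_OPEN,np.ones((er,er),np.uint8))
        P=X[m>0][:,:2].astype(np.float32)*1000
        if len(P)<10: print(n,nm,len(P)); return
        vx=cv2.fitLine(P,cv2.DIST_HUBER,0,.1,.1).ravel()
        r=cv2.minAreaRect(P); print(n,nm,len(P),'c',np.round(r[0],1),np.round(r[1],1),round(r[2],1),'dir',round(np.degrees(np.arctan2(vx[1],vx[0])),2),'mid',np.round(np.median(P,0),1))
    rect('two top',g(.38,.52,.15,.19,.145,.18)); rect('two all',g(.38,.52,.14,.2,.11,.18))
    rect('one',g(.38,.52,.08,.125,.145,.18)); rect('plain',g(.38,.52,.215,.26,.16,.18))
    rect('base',g(.6,.75,-.22,.25,.006,.02),3)
    rect('beam',g(.65,.70,-.18,.05,.045,.085)); rect('knob',g(.64,.71,-.12,.05,.086,.12))
    rect('cradle lip',g(.6,.74,.08,.2,.12,.15)); rect('cradle',g(.6,.74,.08,.2,.08,.15))
    rect('plate',g(.62,.72,-.23,-.16,.05,.2))
    for y0 in np.arange(-.2,.19,.02):
        m=g(.65,.70,y0,y0+.02,.03,.2)
        if m.sum(): print(round(y0+.01,2),np.round(np.percentile(z[m],[50,90,100]),3),end=' ')
    print()
    m=g(.62,.66,-.25,.06,.03,.2); print('planks beside',np.round(X[m][:,2].max() if m.any() else 0,3), np.round(X[m].mean(0),3) if m.any() else '')
```

```text
top two top 113 c [448.4 169.2] [ 8.3 99.4] 89.7 dir -0.52 mid [449.8 168.2]
top two all 249 c [449.1 169.2] [  8.5 110.1] 90.0 dir 0.55 mid [447.2 167. ]
top one 136 c [453.  101.3] [100.1   8.2] 0.1 dir -0.03 mid [458.8 100.8]
top plain 196 c [448.6 237. ] [  8.8 106.8] 89.9 dir 0.23 mid [445.6 236.1]
top base 1764 c [672.2 -19.2] [370.6  71.8] 87.3 dir 89.99 mid [657.  -57.1]
top beam 462 c [661.6 -63.1] [226.3  43.8] 81.6 dir 87.85 mid [667.9 -26.9]
top knob 59 c [669.8 -31.5] [19.3 20.5] 89.9 dir 19.03 mid [668.5 -31.8]
top cradle lip 330 c [679.1 126.3] [42.3 79.9] 87.3 dir -2.54 mid [678.4 134. ]
top cradle 715 c [678.8 126.2] [59.8 86. ] 87.0 dir -15.4 mid [673.3 126.7]
top plate 75 c [ 671.4 -179.6] [13.  45.4] 29.5 dir -69.08 mid [ 677.7 -189.9]
-0.19 [0.071 0.105 0.108] -0.17 [0.051 0.056 0.056] -0.15 [0.053 0.057 0.057] -0.13 [0.055 0.058 0.06 ] -0.11 [0.057 0.06  0.061] -0.09 [0.057 0.06  0.062] -0.07 [0.06  0.063 0.065] -0.05 [0.062 0.099 0.102] -0.03 [0.096 0.105 0.11 ] -0.01 [0.065 0.07  0.073] 0.01 [0.063 0.068 0.069] 0.03 [0.064 0.07  0.073] 0.05 [0.069 0.072 0.074]
[... 758 characters left out ...]
.1] 85.9 dir -0.95 mid [675.1 138. ]
scene cradle 855 c [677.7 126.7] [60.4 87.8] 87.0 dir -5.63 mid [670.1 117.7]
scene plate 211 c [ 672.3 -180.9] [16.7 42.8] 29.8 dir -85.09 mid [ 677.1 -191.1]
-0.19 [0.069 0.099 0.105] -0.17 [0.047 0.052 0.054] -0.15 [0.051 0.054 0.055] -0.13 [0.052 0.056 0.057] -0.11 [0.053 0.057 0.058] -0.09 [0.056 0.058 0.06 ] -0.07 [0.056 0.06  0.062] -0.05 [0.061 0.093 0.101] -0.03 [0.07  0.102 0.106] -0.01 [0.063 0.07  0.071] 0.01 [0.06  0.066 0.068] 0.03 [0.061 0.067 0.071] 0.05 [0.065 0.071 0.071] 0.07 [0.069 0.071 0.073] 0.09 [0.073 0.087 0.088] 0.11 [0.099 0.131 0.137] 0.13 [0.121 0.126 0.131] 0.15 [0.131 0.136 0.138] 
planks beside 0.099 [ 0.658 -0.036  0.055]
```

Emit:
play_rows([
  [[0.04, 0.04, -0.005, -3], [0.08, 0.08, -0.01, -6], [0.12, 0.12, -0.016, -10], [0.16, 0.16, -0.016, -14], [0.2, 0.2, -0.016, -17.5]],
], grip=139, newtons=25)

```text
t: 2.42
eef_pos: [0.3343, 0.391, 0.4211]
ee_rot: [-3.141, -0.0, 0.002]
force: [0.6, -0.2, 0.3]
width: 0.0434
```

Emit:
play_rows([
  [[0.028, 0.055, 0.0, 0], [0.056, 0.11, 0.0, 0], [0.085, 0.165, 0.0, 0], [0.114, 0.222, 0.0, 0], [0.114, 0.222, 0.0, 0]],
])

```text
t: 3.05
eef_pos: [0.4487, 0.1672, 0.4209]
ee_rot: [3.142, -0.0, -0.006]
force: [-0.8, 0.3, -0.4]
width: 0.0393
```

Run:
```python
from h import *
im,d,X=shot("scene"); s=arm.get_state(); print(s["eef_pos"],s["ee_rot"],s["width"])
cv2.imwrite('pics/c2.png',cv2.resize(im[20:260,140:400],(650,600))[:,:,::-1])
```

```text
[0.44827163 0.16868987 0.42085153] [-3.14136040e+00 -2.94468355e-04 -4.50317413e-03] 0.03957157665870178
```

View pics/c2.png

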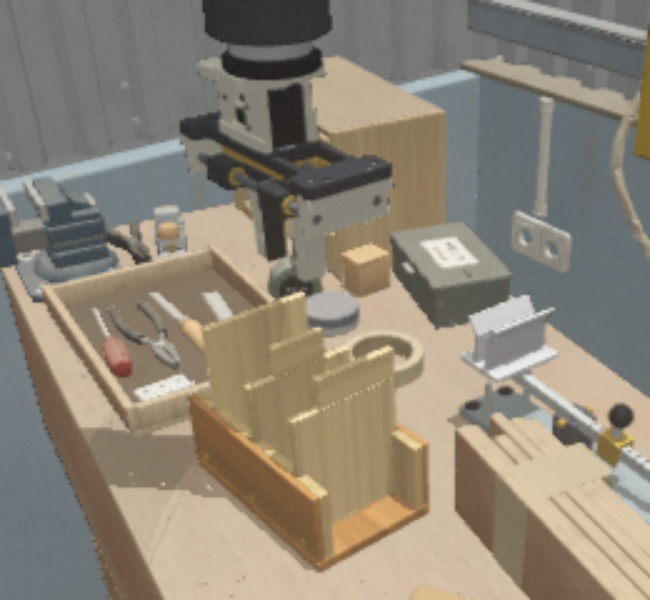

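The picture shows the gripper hanging over the middle panel, fingertips at about (300,275), with the jaws opening across the panels. Next I descend and grip.

Emit:
play_rows([
  [[0, 0, 0.03, 0], [0, 0, 0.06, 0], [0, 0, 0.09, 0], [0, 0, 0.112, 0], [0, 0, 0.112, 0]],
])

```text
t: 3.72
eef_pos: [0.4469, 0.1714, 0.3075]
ee_rot: [3.14, 0.002, 0.001]
force: [0.6, 0.8, 0.8]
width: 0.0397
```

Emit:
play_rows([
  [[0, 0, 0, 0], [0, 0, 0, 0], [0, 0, 0, 0], [0, 0, 0, 0], [0, 0, 0, 0]],
], grip=255, newtons=25)

```text
t: 4.35
eef_pos: [0.4478, 0.1707, 0.3091]
ee_rot: [-3.141, -0.001, -0.0]
force: [-1.3, -0.0, 4.9]
width: 0.0077
```

Emit:
play_rows([
  [[0, 0, -0.01, 0], [0, 0, -0.03, 0], [0, 0, -0.055, 0], [0, 0, -0.08, 0], [0, 0, -0.105, 0]],
])

```text
t: 4.97
eef_pos: [0.4474, 0.1704, 0.4148]
ee_rot: [3.141, 0.0, -0.001]
force: [0.5, 1.2, -1.1]
width: 0.0077
```

Emit:
play_rows([
  [[0, 0, -0.025, 0], [0, 0, -0.05, 0], [0, 0, -0.075, 0], [0, 0, -0.085, 0], [0, 0, -0.085, 0]],
])

```text
t: 5.6
eef_pos: [0.4475, 0.1706, 0.4988]
ee_rot: [-3.141, -0.0, -0.0]
force: [-0.5, 1.3, -2.3]
width: 0.0076
```

Emit:
play_rows([
  [[0.03, 0, 0, 0], [0.07, 0, 0, 0], [0.11, 0, 0, 0], [0.15, 0.01, 0, 0], [0.18, 0.025, 0, 1]],
])

```text
t: 6.22
eef_pos: [0.6291, 0.1456, 0.4961]
ee_rot: [3.14, 0.003, -0.018]
force: [0.3, -0.1, -1.6]
width: 0.0078
```

Emit:
play_rows([
  [[0.025, 0.009, 0, 1], [0.045, 0.015, 0, 1.7], [0.05, 0.018, 0, 1.7], [0.05, 0.018, 0, 1.7], [0.05, 0.018, 0, 1.7]],
])

```text
t: 6.85
eef_pos: [0.6767, 0.127, 0.4986]
ee_rot: [3.142, 0.0, -0.047]
force: [1.0, 0.6, -1.8]
width: 0.0079
```

```bash
cat > chk.py <<'E'
from h import *
import sys
s=arm.get_state(); print(s["t"],np.round(s["eef_pos"],4),np.round(s["ee_rot"],4),s["width"])
for n in("scene","top"):
    im,d,X=shot(n,'k_'+n+sys.argv[1]+'.png'); z=X[...,2]
    zp=s["eef_pos"][2]-.159  # grasp height
    def rect(nm,x0,x1,y0,y1,z0,z1):
        m=(d>0)&(X[...,0]>x0)&(X[...,0]<x1)&(X[...,1]>y0)&(X[...,1]<y1)&(z>z0)&(z<z1)
        P=X[m].astype(np.float32)*1000
        if len(P)<8: print(n,nm,len(P)); return
        r=cv2.minAreaRect(P[:,:2]); print(n,nm,len(P),np.round(r[0],1),np.round(r[1],1),round(r[2],1),'med',np.round(np.median(P,0),1),'z',np.round(np.percentile(P[:,2],[1,99]),1))
    for a in(.05,.08,.11,.14): rect('panel -%.2f'%a,.58,.76,.09,.17,zp-a-.015,zp-a+.015)
    rect('lip',.6,.74,.08,.18,.115,.15)
E
python3 chk.py 1; python3 -c "
import cv2;a=cv2.imread('pics/k_scene1.png')[30:260,240:480];cv2.imwrite('pics/c3.png',cv2.resize(a,(600,575)))"
```

```text
6.85 [0.6767 0.127  0.4986] [ 3.1416e+00  3.0000e-04 -4.7000e-02] 0.007907055358716511Traceback (most recent call last):
  File "chk.py", line 12, in <module>
    for a in(.05,.08,.11,.14): rect('panel -%.2f'%a,.58,.76,.09,.17,zp-a-.015,zp-a+.015)
                               ~~~~^^^^^^^^^^^^^^^^^^^^^^^^^^^^^^^^^^^^^^^^^^^^^^^^^^^^^
  File "chk.py", line 11, in rect
    r=cv2.minAreaRect(P[:,:2]); print(n,nm,len(P),np.round(r[0],1),np.round(r[1],1),round(r[2],1),'med',np.round(np.median(P,0),1),'z',np.round(np.percentile(P[:,2],[1,99]),1))
cv2.error: OpenCV(4.12.0) /io/opencv/modules/imgproc/src/convhull.cpp:143: error: (-215:Assertion failed) total >= 0 && (depth == CV_32F || depth == CV_32S) in function 'convexHull'
```

View pics/c3.png

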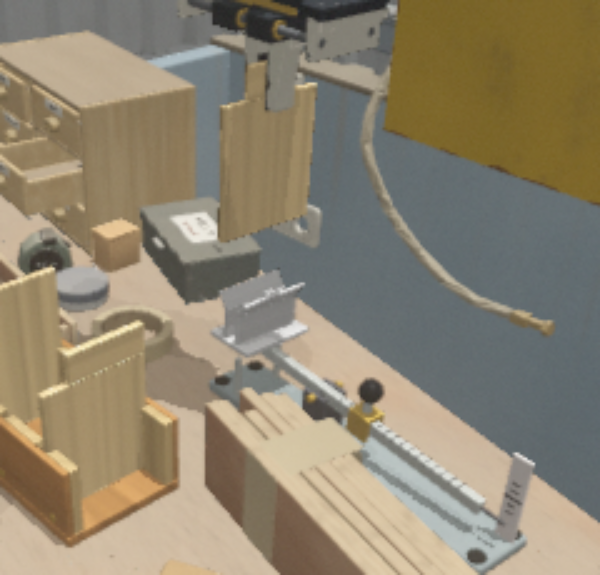

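The panel hangs upright above the cradle, with its lower edge at about (265,225) and the cradle at (260,310). I'll measure its lean and offset.

```bash
sed -i 's/cv2.minAreaRect(P\[:,:2\])/cv2.minAreaRect(P[:,:2].copy())/; s/X\[m\]\.astype(np.float32)\*1000/(X[m]*1000).astype(np.float32)/' chk.py; python3 chk.py 2
```

```text
6.9 [0.6767 0.127  0.4989] [-3.1413e+00 -2.0000e-04 -4.6800e-02] 0.008076520684623714
scene panel -0.05 462 [675.8 124. ] [ 11.  112.7] 84.2 med [670.8 124.4 290.2] z [275.4 304.8]
scene panel -0.08 444 [676.6 126.2] [  9.6 111.6] 86.8 med [671.6 124.5 259.9] z [245.4 274.8]
scene panel -0.11 421 [676.5 125.9] [ 11.  113.8] 85.4 med [670.1 124.5 229.9] z [215.5 244.1]
scene panel -0.14 166 [675.5 126.2] [  9.4 111.1] 86.6 med [672.5 124.7 208.5] z [202.1 214.7]
scene lip 360 [677.8 127.3] [45.3 80.7] 87.7 med [675.1 136.1 127.1] z [115.5 136.6]
top panel -0.05 49 [650.2 124. ] [ 7.3 57.9] 80.1 med [637.5 124.4 289.4] z [276.4 304.4]
top panel -0.08 56 [659.1 123.4] [ 7.5 75. ] 81.3 med [643.2 124.2 260.1] z [245.9 274.5]
top panel -0.11 60 [665.2 123.3] [ 7.7 87. ] 82.3 med [651.1 123.7 230.3] z [215.2 244.7]
top panel -0.14 18 [660.7 123.8] [ 7.  78.1] 81.6 med [664.6 122.9 209.5] z [204.5 214.2]
top lip 193 [678.2 126.2] [41.9 79.3] 87.2 med [665.9 114.3 131.5] z [117.7 139.7]
```

Emit:
play_rows([
  [[0, 0.001, 0.02, 0], [0, 0.001, 0.04, 0], [0, 0.001, 0.06, 0], [0, 0.001, 0.07, 0], [0, 0.001, 0.075, 0]],
])

```text
t: 7.62
eef_pos: [0.6772, 0.1259, 0.4236]
ee_rot: [3.141, -0.0, -0.047]
force: [-0.4, 0.8, -0.5]
width: 0.0077
```

Emit:
play_rows([
  [[0, 0, 0.003, 0], [0, 0, 0.006, 0], [0, 0, 0.01, 0], [0, 0, 0.014, 0], [0, 0, 0.017, 0]],
])

```text
t: 8.25
eef_pos: [0.6773, 0.1257, 0.4063]
ee_rot: [3.141, 0.0, -0.048]
force: [0.3, 0.6, -1.3]
width: 0.008
```

Emit:
play_rows([
  [[0, 0, 0.004, 0], [0, 0, 0.008, 0], [0, 0, 0.012, 0], [0, 0, 0.016, 0], [0, 0, 0.018, 0]],
])

```text
t: 8.88
eef_pos: [0.6772, 0.1257, 0.3883]
ee_rot: [3.141, 0.0, -0.047]
force: [-0.7, 0.5, -1.4]
width: 0.0076
```

Emit:
play_rows([
  [[0, 0, 0.003, 0], [0, 0, 0.006, 0], [0, 0, 0.009, 0], [0, 0, 0.012, 0], [0, 0, 0.014, 0]],
])

```text
t: 9.5
eef_pos: [0.6773, 0.1257, 0.3746]
ee_rot: [-3.142, -0.0, -0.047]
force: [0.6, -0.0, -0.9]
width: 0.0079
```

```bash
python3 chk.py 3; python3 -c "
import cv2;a=cv2.imread('pics/k_scene3.png')[50:260,300:480];cv2.imwrite('pics/c4.png',cv2.resize(a,(510,595)))"
```

```text
9.5 [0.6773 0.1257 0.3746] [-3.1415e+00 -2.0000e-04 -4.7500e-02] 0.007894103873651375
scene panel -0.05 365 [676.8 122.8] [ 11.2 111.3] 84.8 med [671.5 123.2 165.4] z [150.9 180. ]
scene panel -0.08 411 [675.8 115.9] [ 24.7 112.5] 83.4 med [671.6 122.8 133.6] z [121.1 150.3]
scene panel -0.11 319 [676.  118.1] [ 19.8 114.3] 84.4 med [664.1 118.7 104.9] z [ 91.  120.4]
scene panel -0.14 350 [673.1 115. ] [ 58.2 105.8] 67.4 med [670.7 114.   78.3] z [63.2 90.3]
scene lip 472 [675.8 116. ] [ 24.8 112.5] 83.4 med [671.  122.8 130.4] z [115.4 149.4]
top panel -0.05 33 [648.6 122.6] [ 7.5 53. ] 78.9 med [636.3 122.9 166.5] z [152.1 179.8]
top panel -0.08 157 [657.7 127.6] [42.6 69.5] 86.9 med [662.  123.6 126.5] z [121.  149.1]
top panel -0.11 95 [659.2 128.6] [29.4 72.8] 89.0 med [651.3 120.5 114.3] z [ 91.7 120.5]
top panel -0.14 221 [671.5 123.5] [66.  96.2] 88.1 med [660.  106.5  78.2] z [67.1 86.3]
top lip 200 [657.6 127.6] [42.6 69.7] 86.9 med [661.3 122.6 125.7] z [115.4 148.9]
```

View pics/c4.png

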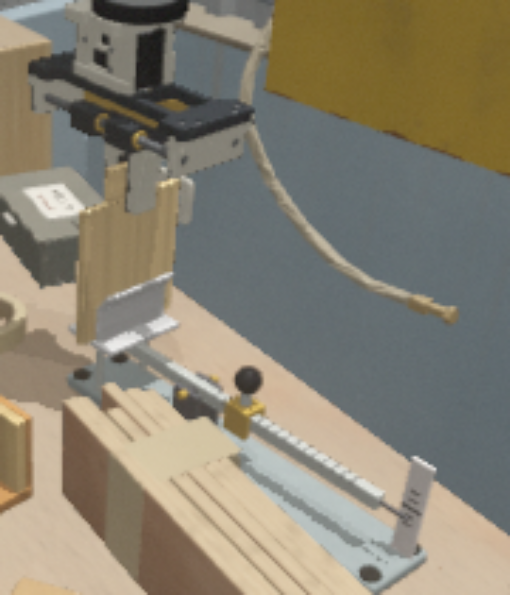

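The panel stands in the cradle slot (panel foot at about (125,335)) and the pointer tip at (400,510) has risen towards mid-scale, so the foot is pressing the floor down. I go 6 mm lower and release.

Emit:
play_rows([
  [[0, 0, 0.002, 0], [0, 0, 0.004, 0], [0, 0, 0.006, 0], [0, 0, 0.006, 0], [0, 0, 0.006, 0]],
])

```text
t: 10.22
eef_pos: [0.6773, 0.1257, 0.3687]
ee_rot: [-3.142, -0.0, -0.048]
force: [0.5, -0.1, -0.6]
width: 0.0078
```

Emit:
play_rows([
  [[0, 0, 0, 0], [0, 0, 0, 0], [0, 0, 0, 0], [0, 0, 0, 0], [0, 0, 0, 0]],
], grip=139)

```text
t: 10.85
eef_pos: [0.6773, 0.1257, 0.3687]
ee_rot: [3.142, 0.0, -0.047]
force: [-0.1, -0.1, 0.3]
width: 0.0396
```

Emit:
play_rows([
  [[0, 0, -0.015, 0], [0, 0, -0.04, 0], [0, 0, -0.07, 0], [0, 0, -0.1, 0], [0, 0, -0.1, 0]],
])

```text
t: 11.48
eef_pos: [0.6776, 0.1256, 0.4733]
ee_rot: [-3.139, -0.006, -0.047]
force: [0.7, 0.0, 0.6]
width: 0.0397
```

```bash
cat > bal.py <<'E'
from h import *
import sys
s=arm.get_state(); print(round(s["t"],2),np.round(s["eef_pos"],4),np.round(s["ee_rot"],4),round(s["width"],4))
O=np.array([.6715,-.0185]); a=np.radians(-2.7); Rb=np.array([[np.cos(a),np.sin(a)],[-np.sin(a),np.cos(a)]])
for n in("scene","top"):
    im,d,X=shot(n,'k_'+n+sys.argv[1]+'.png'); Y=X.copy(); Y[...,:2]=(X[...,:2]-O)@Rb.T   # balance frame
    g=lambda x0,x1,y0,y1,z0,z1: Y[(d>0)&(Y[...,0]>x0)&(Y[...,0]<x1)&(Y[...,1]>y0)&(Y[...,1]<y1)&(Y[...,2]>z0)&(Y[...,2]<z1)]
    k=g(-.02,.02,-.16,.03,.084,.125); k=k[k[:,2]>.088] if len(k) else k
    if len(k): print(n,'knob',len(k),np.round(np.median(k,0),4),'zmax',k[:,2].max().round(4))
    # beam top: max z per 5 mm bin away from poise
    P=[]; ky=np.median(k[:,1]) if len(k) else 9
    for y in np.arange(-.145,.1,.005):
        if abs(y-ky)<.03 or .0<y<.07: continue
        b=g(-.01,.01,y,y+.005,.04,.085)
        if len(b)>3: P.append((y+.0025,np.percentile(b[:,2],80)))
    P=np.array(P)
    print(n,'beam slope',len(P),np.round(np.polyfit(P[:,0],P[:,1],1),4), 'line at -.1:',np.polyval(np.polyfit(P[:,0],P[:,1],1),-.1).round(4))
    p=g(-.08,.08,.12,.165,.15,.26); 
    if len(p): print(n,'panel',np.round(np.median(p,0),4),'z',np.round(np.percentile(p[:,2],99.5),4),'x',np.round(np.percentile(p[:,0],[1,99]),4))
E
python3 bal.py 4;python3 -c "
import cv2;a=cv2.imread('pics/k_scene4.png')[50:260,300:480];cv2.imwrite('pics/c5.png',cv2.resize(a,(510,595)))"
```

```text
11.47 [0.6776 0.1256 0.4733] [-3.1394 -0.0061 -0.0473] 0.0397
scene knob 85 [-0.0049 -0.0104  0.1061] zmax 0.1146
scene beam slope 27 [-0.078   0.0713] line at -.1: 0.0791
scene panel [-0.0056  0.1416  0.1865] z 0.2312 x [-0.0564  0.0526]
top knob 59 [-0.0017 -0.0074  0.1111] zmax 0.1175
top beam slope 28 [-0.0769  0.0728] line at -.1: 0.0805
top panel [-0.0123  0.1411  0.2022] z 0.2348 x [-0.0555  0.0524]
```

View pics/c5.png

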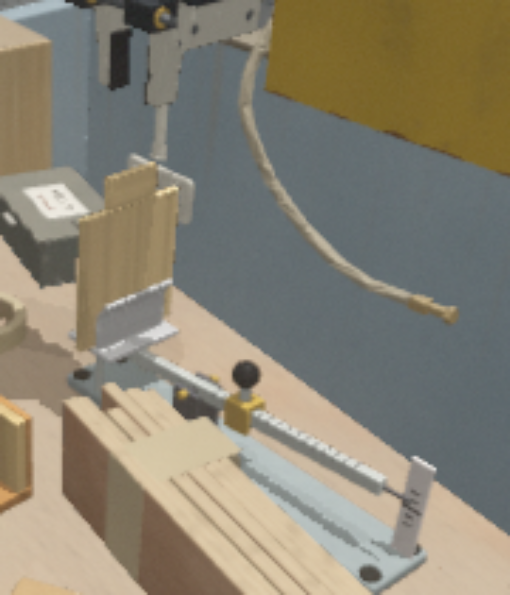

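The panel stands free in the cradle, upper edge near (130,175). The pointer at (400,490) is high and the knob sits at (245,375). Next I go to the knob and straddle it.

Emit:
play_rows([
  [[0, 0.03, 0, 0], [0, 0.07, 0, 0], [0, 0.11, 0, 0], [0, 0.14, 0, 0], [0, 0.152, 0, 0]],
])

```text
t: 12.2
eef_pos: [0.6697, -0.0277, 0.468]
ee_rot: [3.141, 0.001, -0.049]
force: [-0.1, -0.2, -0.0]
width: 0.0398
```

Emit:
play_rows([
  [[0, 0, 0.03, 0], [0, 0, 0.07, 0], [0, 0, 0.11, 0], [0, 0, 0.14, 0], [0, 0, 0.15, 0]],
])

```text
t: 12.82
eef_pos: [0.6695, -0.0257, 0.3161]
ee_rot: [3.141, 0.004, -0.047]
force: [0.1, -0.2, 0.5]
width: 0.04
```

```bash
python3 bal.py 5;python3 -c "
import cv2;a=cv2.imread('pics/k_scene5.png')[50:260,300:480];cv2.imwrite('pics/c6.png',cv2.resize(a,(510,595)))"
```

```text
12.82 [ 0.6695 -0.0257  0.3161] [ 3.1408  0.0041 -0.0472] 0.04
scene knob 86 [-0.0061 -0.0106  0.1068] zmax 0.1155
scene beam slope 27 [-0.0812  0.0709] line at -.1: 0.0791
scene panel [-0.017   0.1417  0.1872] z 0.2311 x [-0.0567  0.0436]
top knob 47 [-0.0042 -0.0076  0.1112] zmax 0.1174
top beam slope 28 [-0.0774  0.0728] line at -.1: 0.0805
top panel [0.0225 0.1398 0.1976] z 0.2349 x [0.0044 0.0524]
```

View pics/c6.png

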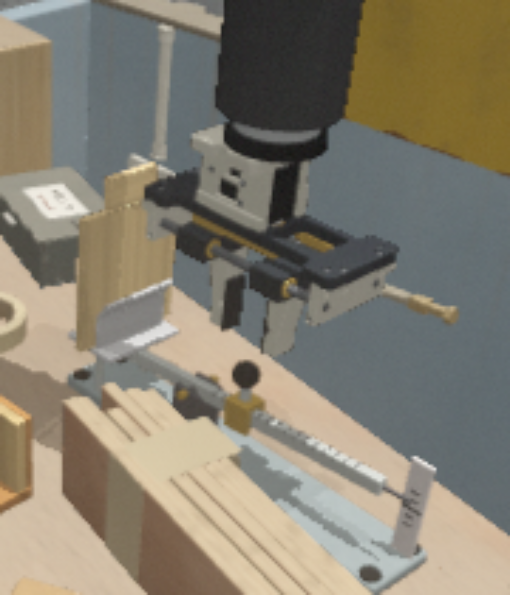

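The gripper is above the knob at (245,375), with the fingers straddling its line at (230,310) and (280,335). I descend and push outwards.

Emit:
play_rows([
  [[0, 0, 0.015, 0], [0, 0, 0.03, 0], [0, 0, 0.045, 0], [0, 0, 0.05, 0], [0, 0, 0.05, 0]],
])

```text
t: 13.55
eef_pos: [0.6701, -0.0261, 0.2682]
ee_rot: [3.141, 0.001, -0.047]
force: [-0.0, 0.3, -0.1]
width: 0.0398
```

Emit:
play_rows([
  [[0, 0, 0, 0], [0, 0, 0, 0], [0, 0.008, 0, 0], [0, 0.016, 0, 0], [0, 0.025, 0, 0]],
], grip=161, newtons=5)

```text
t: 14.18
eef_pos: [0.6689, -0.0518, 0.2688]
ee_rot: [-3.141, -0.0, -0.048]
force: [0.3, 0.6, 0.1]
width: 0.0324
```

```bash
python3 bal.py 6
```

```text
14.18 [ 0.6689 -0.0518  0.2688] [-3.1415e+00 -4.0000e-04 -4.7700e-02] 0.0324
scene knob 323 [-0.009  -0.0333  0.1087] zmax 0.1249
scene beam slope 23 [-0.0501  0.0694] line at -.1: 0.0745
scene panel [-0.0059  0.1417  0.1878] z 0.2345 x [-0.0563  0.052 ]
top knob 25 [-0.0022 -0.0318  0.1097] zmax 0.1151
top beam slope 6 [-0.0452  0.0702] line at -.1: 0.0748
```

Emit:
play_rows([
  [[0, 0.004, 0, 0], [0, 0.008, 0, 0], [0, 0.014, 0, 0], [0, 0.01, 0, 0], [0, 0.01, 0, 0]],
])

```text
t: 14.9
eef_pos: [0.6685, -0.0608, 0.2687]
ee_rot: [3.142, -0.0, -0.047]
force: [0.2, -0.1, -0.5]
width: 0.0324
```

Emit:
play_rows([
  [[0, 0, 0, 0], [0, 0, 0, 0], [0, 0, 0, 0], [0, 0, 0, 0], [0, 0, 0, 0]],
])

```text
t: 15.52
eef_pos: [0.6684, -0.0611, 0.2686]
ee_rot: [3.142, 0.0, -0.048]
force: [0.2, 0.5, -0.5]
width: 0.0321
```

```bash
python3 bal.py 7
```

```text
15.53 [ 0.6684 -0.0611  0.2686] [ 3.1416  0.     -0.0475] 0.0321
scene knob 326 [-0.009  -0.0453  0.1082] zmax 0.1248
scene beam slope 23 [-0.0342  0.069 ] line at -.1: 0.0724
scene panel [-0.0059  0.1417  0.1886] z 0.2356 x [-0.0565  0.0524]
top knob 26 [-0.002  -0.0498  0.1077] zmax 0.1137
top beam slope 6 [-0.0163  0.072 ] line at -.1: 0.0736
```

Emit:
play_rows([
  [[0, 0.006, 0, 0], [0, 0.011, 0, 0], [0, 0.016, 0, 0], [0, 0.012, 0, 0], [0, 0.012, 0, 0]],
])

```text
t: 16.25
eef_pos: [0.6678, -0.0729, 0.2687]
ee_rot: [3.142, -0.0, -0.047]
force: [-0.3, -0.1, -0.3]
width: 0.0325
```

Emit:
play_rows([
  [[0, 0, -0.03, 0], [0, 0, -0.07, 0], [0, 0, -0.1, 0], [0, 0, -0.1, 0], [0, 0, -0.1, 0]],
])

```text
t: 16.88
eef_pos: [0.6675, -0.0728, 0.3682]
ee_rot: [-3.141, 0.001, -0.047]
force: [-0.4, 0.2, -0.3]
width: 0.0322
```

```bash
python3 bal.py 8; python3 bal.py 9;python3 -c "
import cv2;a=cv2.imread('pics/k_scene9.png')[50:260,300:480];cv2.imwrite('pics/c7.png',cv2.resize(a,(510,595)))"
```

```text
16.88 [ 0.6675 -0.0728  0.3682] [-3.1413e+00  7.0000e-04 -4.7400e-02] 0.0322
scene knob 85 [-0.0062 -0.0603  0.1036] zmax 0.1112
scene beam slope 23 [-0.0037  0.0677] line at -.1: 0.0681
scene panel [-0.0057  0.1416  0.1906] z 0.2388 x [-0.0561  0.053 ]
top knob 60 [-0.0023 -0.0563  0.1071] zmax 0.1139
top beam slope 17 [-0.0064  0.0692] line at -.1: 0.0698
16.98 [ 0.6675 -0.073   0.3674] [ 3.1414e+00  2.0000e-03 -4.7500e-02] 0.0322
scene knob 86 [-0.0062 -0.0595  0.1028] zmax 0.1095
scene beam slope 23 [-0.0063  0.0674] line at -.1: 0.068
scene panel [-0.0058  0.1417  0.1903] z 0.2386 x [-0.0567  0.0533]
top knob 60 [-0.0019 -0.0563  0.1066] zmax 0.1129
top beam slope 17 [0.0021 0.07  ] line at -.1: 0.0698
```

View pics/c7.png

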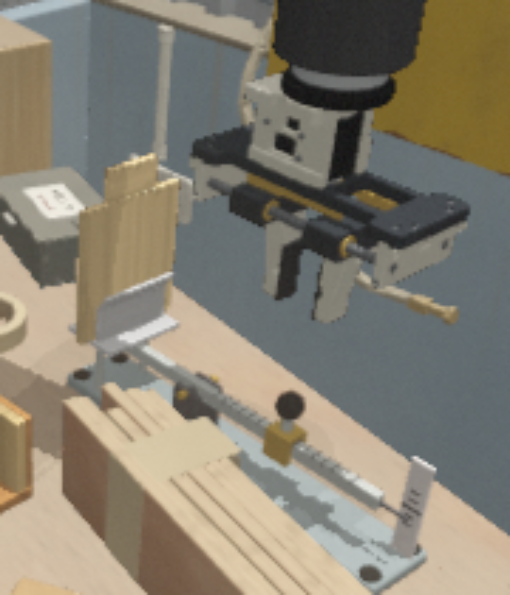

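The gripper is clear above. The knob is at (290,405) and the pointer at (400,515) is close to the middle mark. Now I wait for it to settle and measure once more, averaged.

Emit:
play_rows([
  [[0, 0, -0.03, 0], [0, 0, -0.06, 0], [0, 0, -0.08, 0], [0, 0, -0.08, 0], [0, 0, -0.08, 0]],
])

```text
t: 17.7
eef_pos: [0.6677, -0.073, 0.4473]
ee_rot: [-3.142, 0.002, -0.048]
force: [0.2, 0.1, -1.5]
width: 0.0323
```

Emit:
play_rows([
  [[0, 0, 0, 0], [0, 0, 0, 0], [0, 0, 0, 0], [0, 0, 0, 0], [0, 0, 0, 0]],
])

```text
t: 18.32
eef_pos: [0.6678, -0.073, 0.4487]
ee_rot: [3.142, -0.0, -0.047]
force: [-0.4, 0.0, -1.0]
width: 0.0322
```

```bash
for i in 10 11 12; do python3 bal.py $i | grep -v knob; done
python3 - <<'E'
from h import *
for n in("scene","top"):
    shot(n)
    for q in("panel_one_cut","panel_plain","sanding_block","masking_roll","pencil_flat"):
        print(n,q,[np.round(r["xyz"],3).tolist() for r in finder.find_in(n,q)][:1])
a=cv2.imread('pics/k_scene12.png')[195:265,400:480];cv2.imwrite('pics/c8.png',cv2.resize(a,(640,560),interpolation=cv2.INTER_CUBIC))
E
```

```text
18.32 [ 0.6678 -0.073   0.4487] [ 3.1416e+00 -1.0000e-04 -4.7500e-02] 0.0322
scene beam slope 23 [-0.0042  0.0678] line at -.1: 0.0682
scene panel [-0.0057  0.1417  0.1902] z 0.2386 x [-0.0562  0.0527]
top beam slope 17 [-0.0028  0.0696] line at -.1: 0.0699
18.43 [ 0.6678 -0.073   0.4487] [ 3.1416e+00 -1.0000e-04 -4.7500e-02] 0.0321
scene beam slope 23 [-0.0059  0.0675] line at -.1: 0.0681
scene panel [-0.0056  0.1416  0.1903] z 0.2387 x [-0.0566  0.0524]
top beam slope 17 [-0.0069  0.0691] line at -.1: 0.0698
18.52 [ 0.6678 -0.073   0.4487] [-3.1416e+00 -1.0000e-04 -4.7500e-02] 0.0323
scene beam slope 23 [-0.0043  0.0677] line at -.1: 0.0681
scene panel [-0.0052  0.1416  0.1902] z 0.2385 x [-0.0565  0.0523]
top beam slope 17 [-0.0032  0.069 ] line at -.1: 0.0693
scene panel_one_cut [[0.449, 0.099, 0.108]]
scene panel_plain [[0.45, 0.235, 0.116]]
scene sanding_block [[0.41, -0.109, 0.035]]
scene masking_roll [[0.656, 0.317, 0.022]]
scene pencil_flat [[0.368, -0.219, 0.008]]
top panel_one_cut []
top panel_plain [[0.408, 0.229, 0.168]]
top sanding_block [[0.427, -0.108, 0.034]]
top masking_roll [[0.642, 0.33, 0.024]]
top pencil_flat [[0.369, -0.22, 0.01]]
```

View pics/c8.png

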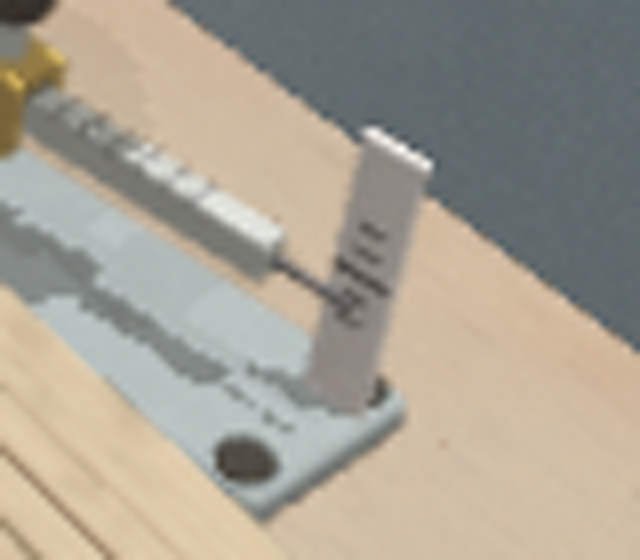

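The pointer tip at (345,300) lies beside the long mark at (335–390, 262–292). The depth measurements agree at about -0.005 rad and steady, so I hand in.

```bash
python3 -c "
from station import job_done
print(job_done())"
```

```text
the job is handed in; nothing more can be done
None
```

The panel with both corners cut out now stands upright in the cradle and the balance is resting close to level. I handed the job in at about 19 s of the 72 s allowed; no verdict is reported.

I gripped it by the tongue, drew it straight up out of the middle slot, lowered it to the cradle floor and let go. I then pushed the poise outwards by its knob in three steps, about 48 mm in all, and raised the gripper clear.

**Last checks:**
- **Beam:** the slope read -0.003 to -0.007 rad from both cameras. The panel's height change gave about -0.005 rad. All are inside ±0.015 rad and steady once settled. The pointer lies beside the long centre mark.
- **Panel:** it is about 2 mm off the middle along the slot and upright.
- **Other things:** the scene camera puts the other panels and loose objects within about 20 mm of their start readings.

**Checks that disagreed:**
- **Roll of tape:** both cameras' finder readings differed from the start, by about 26 mm from the top camera and 11 mm from the scene camera.
- **Other panels:** from the top camera the finder missed the one-cut panel and put the plain panel about 40 mm off. From the scene camera the plain panel was about 35 mm off its start reading, nearly all of that in x and z.

I put these down to the arm or other parts blocking the view, because the gripper never went near the roll and stayed clear of the other panels. I did not confirm this with another picture.

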